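# Press home a curved row of half baubles

### The arm

A 7-joint arm with a two-finger parallel gripper is mounted at the origin on the work surface. World frame = base frame: x ahead of the robot, y to its left, z up, the work surface at z = 0. Lengths are in m, angles in rad, forces in N, time in s.
With the tool pointing down it reaches from about 0.425 to 0.875 m from the base axis. Payload 8.4 kg.
Tool frame: the origin (TCP) lies between the finger pads; the fingertips stand 19 mm ahead of it and the grasp point (between the pads) is the TCP; z points along the fingers, y is the line along which they close (so a half turn about z gives the same grasp; the last joint's range is limited). The gripper opens to 87 mm and grips with 3 to 60 N. Pads are 19 mm wide; open, the fingers measure 117 mm over their backs; the gripper's body (75 mm by 190 mm) begins 51 mm behind the grasp point.
Start: joints at [-0.099, 0.333, 0.04, 1.465, -0.013, 1.343, -0.059], TCP at [0.65, -0, 0.242] pointing down, gripper open.
Joint ranges: [-2.58, 2.58], [-0.38, 2.09], [-1.3, 1.39], [0.25, 2.4], [-1.5, 4.64], [0.08, 2.09], [-2.65, 2.65]. Speed limits (rad/s): [2.22, 2.22, 2.79, 2.79, 3.14, 3.14, 3.14].

### API

Orientations are given as [roll, pitch, yaw] about the fixed x, y, z axes, in that order (R = Rz(yaw) Ry(pitch) Rx(roll)).
In Python, from rig import r gives the robot as it stands.
- The arm moves only by the tool drive_tool, never from a script. Its argument "commands" is a list of rows, each an object with "delta_pos": the shift along the tool's x, y, z in cm, a list of three; "turn": the turn about the tool's z in rad. A call has 1 to 12 rows; each row shifts and turns the commanded pose from where the row before left it, along the tool's axes as they then stand; what a row does not reach is not made up. A row lasts 1/10 s, in which the tool goes at most 50 mm and 8.59 degrees, less where a joint would pass 70% of its speed; a pose out of reach is approached as far as the arm can. A call is refused whole if a number of a shift passes 5 or a number of a turn 0.15, either way. A call with a gripper value outside its range is refused whole. "hand" is the opening, from 0 (shut) to 1 (fully open), set as the call begins (left out, the last holds). The fingers move at their own pace and stop on an object; "squeeze" is the grip in N (left out, the last holds). Time passes only in rows, so rows that do not move let the fingers close. It gives the time, the measured TCP pose, the force, the opening and the grip force at its end, in the units of the state.
- r.state(): the state, without advancing time (a new reading comes with each control period).
- r.get_image(name): name is "scene" or "side" or "wrist"; returns the picture (384x512x3 uint8, red, green, blue); there is no depth.
- r.calibration(name): a dict with "intrinsics" (3x3 intrinsics, pixels), "xyz" and "orientation" of the camera in the world; the wrist camera has in their place "mount" (4x4, takes a point from camera to tool coordinates, whose origin is the TCP and whose axes are the flange's). Camera axes: x right, y down, z forward; pixel columns grow to the right and rows downward; lengths in m; the calibration is good to about 2 mm. A picture is of the moment at which its call begins: read the wrist's pose just before it. calibration takes no time and is no camera call.
- r.hand_in(): hands the job in; it is judged then, once.
The state is a dict: "time": time; "q": joint angles; "qd": joint speeds; "joint_efforts": joint torques, N m; "position": TCP position; "eef_rot": TCP orientation; "wrist_force": force on the tool from outside, world axes, zero at the start; "wrist_torque": the same for the moment, N m; "gripper_width": opening from 0.0 (shut) to 1.0 (fully open); "grasp_force": force on a finger pad.
Only numpy, scipy, OpenCV 4.12 (cv2) and the standard library are available. Lean on these libraries where they do the work, as an engineer would, in place of code of your own. Each camera call takes 0.05 s, during which the arm holds its last target. There are 200 camera calls.

### The job

The five half baubles on the plaque still stand a little proud on their sticky pads. With the fingertips, follow the curved row from the red flower tag to the green fir tag and press each bauble gently down until it is fully home, one after another in that order. Do not pull any bauble up, do not move the mug, jar, pine cone or little tree, and finish with the hand clear of everything.

Things in the scene. Friction and masses are not known exactly. Their poses are not given: they have to be found in the camera images.
- plaque: Plywood plaque lying fixed on the table, 150 x 290 x 12 mm (own x, y, z); origin at the centre of its underside, z up. A pencil arc of radius 150 mm is drawn on its top face (12 mm above the table), centred on the plaque's own point x = -125 mm, y = 0; five half baubles stand on that arc at -33.6, -16.8, 0, 16.8 and 33.6 degrees from the plaque's +x towards +y (44 mm apart along the arc), with a wooden tag beyond each end of the row, at -49.8 and +49.8 degrees.
- bauble0_crown (a point): Top of the dome of half bauble 0 (red; numbered along the row from the plaque's -y end to its +y end). A shallow smooth dome 40 mm across and 8 mm high, flat underneath, on a 4 mm foam pad. The point moves with it: 24 mm above the table when it stands proud, 20 mm when pressed fully home with its rim on the plaque.
- bauble1_crown (a point): Top of the dome of half bauble 1 (gold; numbered along the row from the plaque's -y end to its +y end). A shallow smooth dome 40 mm across and 8 mm high, flat underneath, on a 4 mm foam pad. The point moves with it: 24 mm above the table when it stands proud, 20 mm when pressed fully home with its rim on the plaque.
- bauble2_crown (a point): Top of the dome of half bauble 2 (teal; numbered along the row from the plaque's -y end to its +y end). A shallow smooth dome 40 mm across and 8 mm high, flat underneath, on a 4 mm foam pad. The point moves with it: 24 mm above the table when it stands proud, 20 mm when pressed fully home with its rim on the plaque.
- bauble3_crown (a point): Top of the dome of half bauble 3 (gold; numbered along the row from the plaque's -y end to its +y end). A shallow smooth dome 40 mm across and 8 mm high, flat underneath, on a 4 mm foam pad. The point moves with it: 24 mm above the table when it stands proud, 20 mm when pressed fully home with its rim on the plaque.
- bauble4_crown (a point): Top of the dome of half bauble 4 (red; numbered along the row from the plaque's -y end to its +y end). A shallow smooth dome 40 mm across and 8 mm high, flat underneath, on a 4 mm foam pad. The point moves with it: 24 mm above the table when it stands proud, 20 mm when pressed fully home with its rim on the plaque.
- bauble0 (a joint): How far half bauble 0 is pressed down, m: 0 standing proud on its pad, 0.004 fully home on the plaque (hard stop). It moves only up and down, yields to a push of about 2.5 to 3 N and stays where it is left; pulled upward it would come off (negative values).
- bauble1 (a joint): How far half bauble 1 is pressed down, m: 0 standing proud on its pad, 0.004 fully home on the plaque (hard stop). It moves only up and down, yields to a push of about 2.5 to 3 N and stays where it is left; pulled upward it would come off (negative values).
- bauble2 (a joint): How far half bauble 2 is pressed down, m: 0 standing proud on its pad, 0.004 fully home on the plaque (hard stop). It moves only up and down, yields to a push of about 2.5 to 3 N and stays where it is left; pulled upward it would come off (negative values).
- bauble3 (a joint): How far half bauble 3 is pressed down, m: 0 standing proud on its pad, 0.004 fully home on the plaque (hard stop). It moves only up and down, yields to a push of about 2.5 to 3 N and stays where it is left; pulled upward it would come off (negative values).
- bauble4 (a joint): How far half bauble 4 is pressed down, m: 0 standing proud on its pad, 0.004 fully home on the plaque (hard stop). It moves only up and down, yields to a push of about 2.5 to 3 N and stays where it is left; pulled upward it would come off (negative values).
- red_flower: Flat red wooden flower tag, 30 mm across and 4 mm thick, yellow centre, fixed on the plaque's top face just beyond one end of the row: the end to start from (either end). Origin at the centre of its underside.
- green_fir: Flat green wooden fir-tree tag, 27 x 24 mm and 3 mm thick, fixed on the plaque beyond the other end of the row: the end to finish at. Origin at the middle of its underside.
- mug: Bystander: yellow mug with handle, 80 mm across, 95 mm tall, loose, beside the plaque. Origin at the centre of its foot.
- jar: Bystander: closed glass jar with metal lid, 66 mm across, 105 mm tall, loose, beside the plaque. Origin at the centre of its foot.
- pine_cone: Bystander: brown pine cone standing upright, 54 mm across, 60 mm tall, loose, beyond the plaque's far edge. Origin at the centre of its foot.
- little_tree: Bystander: small blue-green bottle-brush tree on a round wooden foot, 48 mm across, 85 mm tall, loose, beyond the plaque's far edge. Origin at the centre of its foot.

How it is judged:
By the outcome, as a careful person would: the job done as asked, in the order asked, and still so for the second after the job is handed in, with the robot touching nothing.
It also fails if it takes over 45 s, if anything falls off the work surface, if the arm or the gripper's body presses on something with over 40 N, if the wrist force passes 120 N, or if a joint passes its speed limit or range.

## Working session

There is one attempt and no reset: what is moved stays moved. The work goes in short steps, Python scripts to look and compute and a tool call to move; the robot and the scene stay as the last step left them, time stands still between calls to the robot, and variables do not carry over. Pictures are saved under pics/ and viewed, at most 10 in all, crops included, and the job is handed in when it is done.

Besides the shell and the picture viewer there is one more tool, called after ">>>" as a command line: name --argument value ..., lists and objects as JSON in quotes. drive_tool: Moves the arm, as the interface text tells. Its arguments: {"type":"object","properties":{"commands":{"type":"array","items":{"type":"object","properties":{"delta_pos":{"type":"array","items":{"type":"number"}},"turn":{"type":"number"}}}},"hand":{"type":"number"},"squeeze":{"type":"number"}},"required":["commands"]}

```bash
mkdir -p pics; python3 - <<'E'
from rig import r
import cv2
s=r.state();print(s['time'],s['position'],s['eef_rot'],s['gripper_width'],s['wrist_force'])
for n in ('scene','wrist'):
    cv2.imwrite(f'pics/{n}0.png',r.get_image(n)[:,:,::-1]); print(n,r.calibration(n))
E
```

```text
0.0 [ 6.49557631e-01 -6.39473215e-05  2.40655973e-01] [-3.13995140e+00  1.32980745e-04  1.57073787e+00] 0.9968766356138266 [0.8455255 0.7153891 0.2138177]
scene {'intrinsics': array([[428.78300276,   0.        , 256.56733191],
       [  0.        , 428.78300276, 188.09388568],
       [  0.        ,   0.        ,   1.        ]]), 'xyz': array([1.34257222, 0.14427677, 0.6391843 ]), 'orientation': array([-2.2360415 , -0.00991238,  1.72687703])}
wrist {'intrinsics': array([[283.64153512,   0.        , 252.84054696],
       [  0.        , 283.64153512, 193.29890839],
       [  0.        ,   0.        ,   1.        ]]), 'mount': array([[-7.77336232e-04, -9.53392853e-01, -3.01730780e-01,
         8.35101816e-02],
       [ 9.99999586e-01, -5.98310197e-04, -6.85747886e-04,
        -1.61955226e-04],
       [ 4.73258531e-04, -3.01731188e-01,  9.53392923e-01,
        -1.43671999e-01],
       [ 0.00000000e+00,  0.00000000e+00,  0.00000000e+00,
         1.00000000e+00]])}
```

View pics/scene0.png

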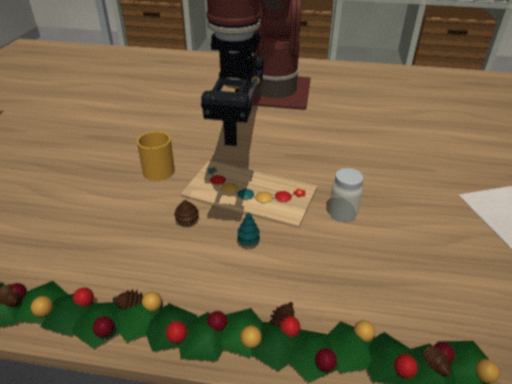

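View pics/wrist0.png

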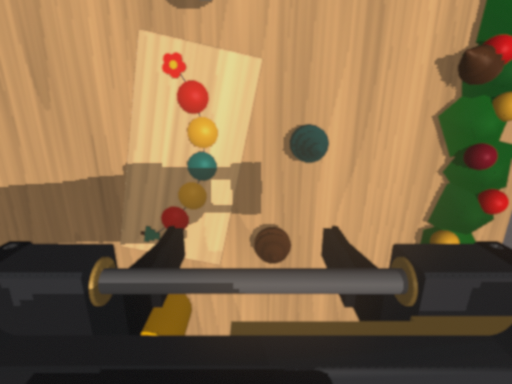

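The wrist view shows the row running from the flower at (174,65) through red (193,97), gold (203,132), teal (202,166), gold (193,195) and red (175,218) to the fir at (150,233). The scene view shows the flower on the jar side and the fir on the mug side, with the pine cone and tree beyond the bulge.

```bash
cat > h.py <<'E'
import numpy as np,cv2
from scipy.optimize import least_squares
from scipy.spatial.transform import Rotation as R
from rig import r
def cam(n,s=None):
    c=r.calibration(n)
    if n=='wrist':
        T=np.eye(4);T[:3,:3]=R.from_euler('xyz',s['eef_rot']).as_matrix();T[:3,3]=s['position']
        T=T@c['mount'];return c['intrinsics'],T[:3,:3],T[:3,3]
    return c['intrinsics'],R.from_euler('xyz',c['orientation']).as_matrix(),np.array(c['xyz'])
def back(cm,uv,z):
    K,Rm,t=cm;d=Rm@np.linalg.solve(K,[uv[0],uv[1],1]);return t+d*(z-t[2])/d[2]
def centroid(img,uv,rad=18):
    # blob of the colour found at the seed
    hsv=cv2.cvtColor(img,cv2.COLOR_RGB2HSV).astype(int);u,v=map(int,uv)
    c=np.median(hsv[v-1:v+2,u-1:u+2].reshape(-1,3),0)
    dh=np.abs(hsv[...,0]-c[0]);dh=np.minimum(dh,180-dh)
    m=((dh<7)&(np.abs(hsv[...,1]-c[1])<60)).astype(np.uint8)
    k=np.zeros_like(m);cv2.circle(k,(u,v),rad,1,-1);m=cv2.morphologyEx(m*k,cv2.MORPH_OPEN,np.ones((3,3)))
    n,l,st,ce=cv2.connectedComponentsWithStats(m);i=l[v,u];return ce[i],st[i,4]
A=np.radians([-33.6,-16.8,0,16.8,33.6]);ARC=np.c_[-.125+.15*np.cos(A),.15*np.sin(A)]
def fit(P):  # P in order bauble0..4
    f=lambda p:((ARC@np.array([[np.cos(p[2]),np.sin(p[2])],[-np.sin(p[2]),np.cos(p[2])]])+p[:2])-P).ravel()
    b=min((least_squares(f,[*P.mean(0),a]) for a in(0,1.5,3,-1.5)),key=lambda s:s.cost)
    return b.x,f(b.x).reshape(-1,2)+P,f(b.x).reshape(-1,2)
E
python3 - <<'E'
from h import *
np.set_printoptions(precision=4,suppress=True)
s=r.state();img=cv2.imread('pics/wrist0.png')[:,:,::-1].copy();cm=cam('wrist',s)
px=[(193,97),(203,132),(202,166),(193,195),(175,218)]
P=[]
for p in px:
    c,a=centroid(img,p);P.append(back(cm,c,.018)[:2]);print(c,a,P[-1])
P=np.array(P)
for o in(1,-1): 
    x,B,e=fit(P[::o]);print(o,x,np.abs(e).max());print(B)
for n,p,z in(('flower',(174,65),.014),('fir',(150,233),.014),('tree',(309,143),.05),('cone',(272,244),.05)):print(n,back(cm,p,z))
sc=cam('scene');
for n,p,z in(('fl',(300,193),.015),('r',(283,197),.018),('teal',(246,194),.018),('r',(218,180),.018),('fir',(212,171),.014),('tree',(248,240),.02),('cone',(187,217),.02),('mug',(158,172),.02),('jar',(344,212),.01)):print(n,back(sc,p,z))
E
```

```text
[192.3592  96.4625] 813 [0.575  0.0918]
[201.7323 131.9884] 863 [0.5841 0.0491]
[201.4382 161.5853] 340 [0.5816 0.0111]
[191.9174 195.187 ] 690 [ 0.5661 -0.0352]
[174.4768 217.7253] 495 [ 0.5396 -0.0682]
1 [0.5814 0.007  2.923 ] 0.024614161360701492
[[ 0.5994  0.0881]
 [ 0.5726  0.0534]
 [ 0.557   0.0125]
 [ 0.5538 -0.0313]
 [ 0.5634 -0.074 ]]
-1 [ 0.5571  0.0124 -0.2134] 0.004014384310443353
[[ 0.5395 -0.0688]
 [ 0.5661 -0.034 ]
 [ 0.5816  0.0071]
 [ 0.5845  0.0508]
 [ 0.5747  0.0935]]
flower [0.5544 0.1276 0.014 ]
fir [ 0.5013 -0.0935  0.014 ]
tree [0.7147 0.0394 0.05  ]
cone [ 0.674 -0.092  0.05 ]
fl [0.5569 0.1293 0.015 ]
r [0.5819 0.0921 0.018 ]
teal [0.5853 0.0067 0.018 ]
r [ 0.5439 -0.0689  0.018 ]
fir [ 0.505  -0.0933  0.014 ]
tree [0.7332 0.037  0.02  ]
cone [ 0.6865 -0.1041  0.02  ]
mug [ 0.5394 -0.2201  0.02  ]
jar [0.6018 0.2311 0.01  ]
```

Fit residual is within 4 mm, with the worst at the teal bauble, which a shadow edge cuts. The flower is at the +y end, so the order is bauble 4 → 0. I'll shut the hand and hover over bauble 4.

>>> drive_tool --commands '[{"delta_pos": [2.3,-1.9,0]},{"delta_pos": [2.3,-1.9,0]},{"delta_pos": [2.3,-1.9,0]},{"delta_pos": [2.4,-1.8,0]},{"delta_pos": [0,0,2.5]},{"delta_pos": [0,0,2.5]},{"delta_pos": [0,0,2.5]},{"delta_pos": [0,0,2.5]},{"delta_pos": [0,0,0]},{"delta_pos": [0,0,0]}]' --hand 0 --squeeze 5

```text
schema error: expected keys delta_pos, turn
```

```bash
python3 - <<'E'
from h import *
s=r.state();print(s['time'],s['position'],s['eef_rot'],s['gripper_width'],s['wrist_force'])
w=r.get_image('wrist');d=r.get_image('side')
cv2.imwrite('pics/w1.png',w[:,:,::-1]);cv2.imwrite('pics/side1.png',d[:,:,::-1])
x=np.array([0.5571,0.0124,-0.2134]);c,sn=np.cos(x[2]),np.sin(x[2])
np.save('s1.npy',np.r_[s['position'],s['eef_rot']])
E
python3 -c "
import cv2,numpy as np
a=cv2.imread('pics/w1.png');b=cv2.imread('pics/side1.png')
cv2.imwrite('pics/both1.png',cv2.resize(np.vstack([a,b]),(400,600)) if 0 else cv2.resize(np.hstack([a,b]),(800,300)))"
```

```text
0.1 [ 6.49599658e-01 -2.59541135e-07  2.40739939e-01] [-3.14014737e+00  9.72510021e-05  1.57085951e+00] 1.0017400269943826 [ 0.79552495 -0.96348363  0.6965946 ]
```

View pics/w1.png

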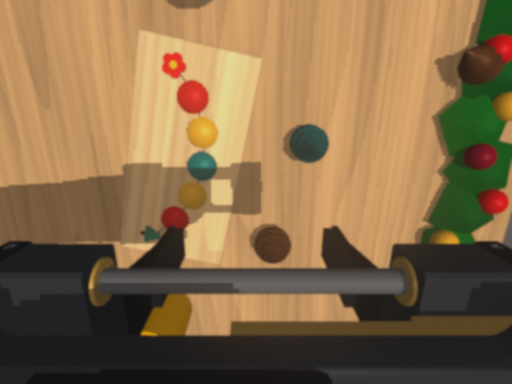

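View pics/side1.png

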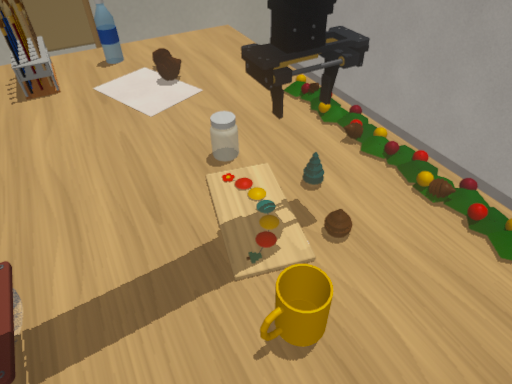

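The move was refused because each row also needs "turn", so the pictures show the start pose. The side view shows the row clear of obstacles, from the flower at (228,178) to the fir at (254,256).

>>> drive_tool --commands '[{"delta_pos": [2.3,-1.9,0],"turn": 0},{"delta_pos": [2.3,-1.9,0],"turn": 0},{"delta_pos": [2.3,-1.9,0],"turn": 0},{"delta_pos": [2.4,-1.8,0],"turn": 0},{"delta_pos": [0,0,2.5],"turn": 0},{"delta_pos": [0,0,2.5],"turn": 0},{"delta_pos": [0,0,2.5],"turn": 0},{"delta_pos": [0,0,2.5],"turn": 0},{"delta_pos": [0,0,0],"turn": 0},{"delta_pos": [0,0,0],"turn": 0},{"delta_pos": [0,0,0],"turn": 0}]' --hand 0 --squeeze 5

```text
time: 1.3
position: [0.5758, 0.0932, 0.1431]
eef_rot: [3.14, -0.0, 1.571]
wrist_force: [0.1, -0.5, 0.6]
gripper_width: 0.084
grasp_force: 0.0
```

```bash
python3 - <<'E'
from h import *
np.set_printoptions(precision=4,suppress=True)
s=r.state();print(s['time'],s['position'],s['eef_rot'],s['gripper_width'],s['wrist_force'])
w=r.get_image('wrist');d=r.get_image('side')
cv2.imwrite('pics/w2.png',w[:,:,::-1])
cm=cam('side')
# fit from side and scene seeds (start pictures for side)
d0=cv2.imread('pics/side1.png')[:,:,::-1].copy()
P=[]
for p in [(266,240),(269,223),(266,206),(257,194),(244,184)]:
    c,a=centroid(d0,p);P.append(back(cm,c,.018)[:2]);print(c,a,P[-1])
x,B,e=fit(np.array(P));print(x,np.abs(e).max());print(B)
cv2.imwrite('pics/side2.png',cv2.resize(d[80:330,130:380,::-1],(750,600)[:1]*0 or (600,600),interpolation=cv2.INTER_CUBIC))
E
```

```text
1.3 [0.5758 0.0932 0.1431] [ 3.1396 -0.0005  1.5707] 0.08444924515937377 [ 0.1444 -0.4633  0.6136]
[265.7372 239.1533] 274 [ 0.5367 -0.077 ]
[268.8853 221.6514] 218 [ 0.5635 -0.0418]
[255.4972 191.4948] 196531 [0.5819 0.0473]
[256.5529 193.3059] 170 [0.5812 0.0412]
[243.2516 183.1572] 159 [0.5715 0.0841]
[ 0.5547  0.013  -0.1781] 0.038780075176270426
[[ 0.54   -0.0687]
 [ 0.5654 -0.033 ]
 [ 0.5793  0.0085]
 [ 0.5807  0.0523]
 [ 0.5694  0.0947]]
```

View pics/side2.png

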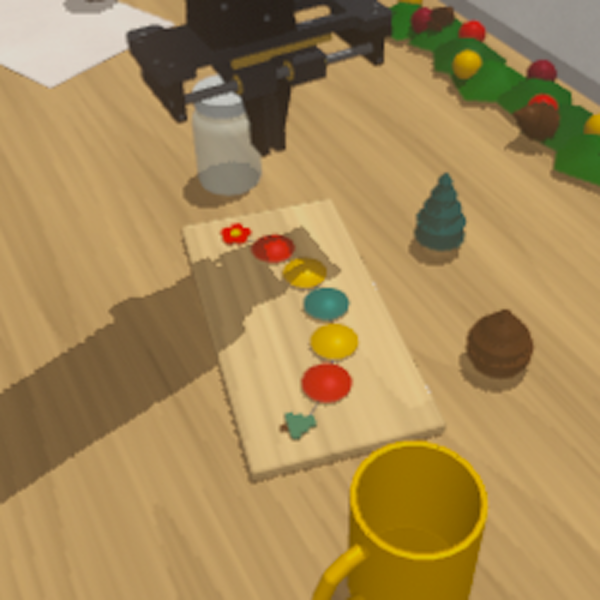

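View pics/w2.png

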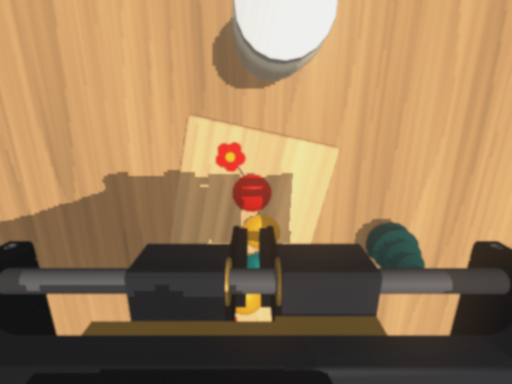

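The crop shows the closed fingertips above the flower-end red bauble. In the wrist view that bauble is at (252,193) and the flower at (230,157). The side-view fit disagrees by about 8 mm in y, so I'll cross-check it from this nearer pose.

```bash
python3 - <<'E'
from h import *
np.set_printoptions(precision=4,suppress=True)
s=r.state();cm=cam('wrist',s)
w=cv2.imread('pics/w2.png')[:,:,::-1].copy()
print(back(cm,centroid(w,(245,196),25)[0],.018),centroid(w,(245,196),25),back(cm,(252,193),.018))
print('flower',back(cm,(230,157),.016))
sd=cam('side');sc=cam('scene');print(sd[2])
def proj(cm,p):
    q=cm[0]@(cm[1].T@(np.array(p)-cm[2]));return q[:2]/q[2]
p=s['position']+np.array([0,0,-.019]);print('tip in side',proj(sd,p),'crop',(proj(sd,p)-[130,80])*2.4)
im=r.get_image('scene');cv2.imwrite('pics/sc2.png',cv2.resize(im[120:270,170:370,::-1],(800,600),interpolation=cv2.INTER_CUBIC))
print('tip in scene crop',(proj(sc,p)-[170,120])*4, [(proj(sc,[x,y,.02])-[170,120])*4 for x,y in ((.5747,.0935),(.5395,-.0688))])
# two-camera triangulation of bauble rows: wrist0 + side centroids, free z
W0={'position':np.array([.6496,0,.2407]),'eef_rot':np.array([-3.14,.0001,1.5708])};c0=cam('wrist',W0)
for a,b in(((175,218),(265.7,239.2)),((192,195),(268.9,221.7)),((202,132),(256.6,193.3)),((192.4,96.5),(243.3,183.2))):
    f=lambda X:np.r_[proj(c0,X)-a,proj(sd,X)-b]
    q=least_squares(f,[.56,0,.02]);print(q.x,q.fun)
E
```

```text
[0.574  0.0923 0.018 ] (array([251.0982, 192.6782]), np.int32(1100)) [0.5749 0.092  0.018 ]
flower [0.5538 0.1277 0.016 ]
[ 0.3228 -0.4565  0.5295]
tip in side [240.9565 139.6136] crop [266.2956 143.0727]
tip in scene crop [464.7555 148.1528] [array([456.0121, 297.7604]), array([193.7078, 233.0547])]
[ 0.5387 -0.0716  0.0112] [ 0.2938  0.1689 -0.4516 -0.0236]
[ 0.5653 -0.0369  0.0124] [ 0.2819  0.1622 -0.4665 -0.0198]
[0.5836 0.0483 0.0115] [ 0.2942  0.1681 -0.573  -0.0629]
[0.5739 0.0917 0.0114] [ 0.2435  0.1379 -0.514  -0.095 ]
```

View pics/sc2.png

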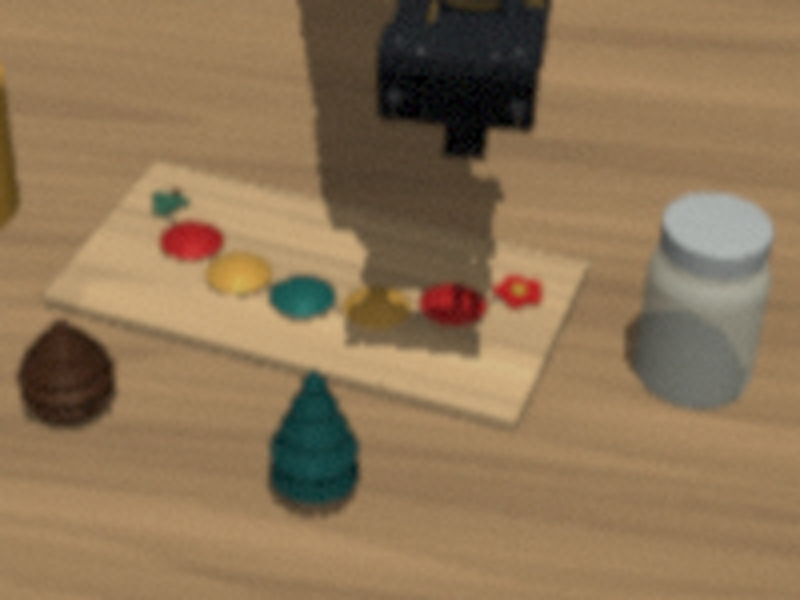

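The estimates agree to within about 3 mm: b4 (.5745,.0925), b3 (.584,.0495), b2 (.581,.0065), b1 (.566,−.035), b0 (.539,−.069). I'll descend on bauble 4.

>>> drive_tool --commands '[{"delta_pos": [-0.1,-0.1,2.5],"turn": 0},{"delta_pos": [0,0,2.5],"turn": 0},{"delta_pos": [0,0,2.5],"turn": 0},{"delta_pos": [0,0,1.2],"turn": 0},{"delta_pos": [0,0,0],"turn": 0},{"delta_pos": [0,0,0],"turn": 0},{"delta_pos": [0,0,0],"turn": 0}]' --hand 0

```text
time: 2.15
position: [0.575, 0.0922, 0.0561]
eef_rot: [3.139, -0.001, 1.571]
wrist_force: [-1.0, 0.4, 0.5]
gripper_width: 0.006
grasp_force: 0.0
```

>>> drive_tool --commands '[{"delta_pos": [0,0,0.4],"turn": 0},{"delta_pos": [0,0,0.4],"turn": 0},{"delta_pos": [0,0,0.3],"turn": 0},{"delta_pos": [0,0,0.1],"turn": 0},{"delta_pos": [0,0,0.1],"turn": 0},{"delta_pos": [0,0,0.1],"turn": 0},{"delta_pos": [0,0,0],"turn": 0},{"delta_pos": [0,0,0],"turn": 0},{"delta_pos": [0,0,0],"turn": 0}]'

```text
time: 3.05
position: [0.574, 0.0919, 0.0405]
eef_rot: [-3.142, 0.0, 1.571]
wrist_force: [-0.2, 0.8, 1.4]
gripper_width: 0.004
grasp_force: 0.6
```

>>> drive_tool --commands '[{"delta_pos": [0,0,0.1],"turn": 0},{"delta_pos": [0,0,0.1],"turn": 0},{"delta_pos": [0,0,0],"turn": 0},{"delta_pos": [0,0,0],"turn": 0},{"delta_pos": [0,0,0],"turn": 0}]'

```text
time: 3.55
position: [0.574, 0.092, 0.0389]
eef_rot: [3.142, -0.0, 1.571]
wrist_force: [-2.4, 0.4, 6.0]
gripper_width: 0.008
grasp_force: 2.9
```

>>> drive_tool --commands '[{"delta_pos": [0,0,0.1],"turn": 0},{"delta_pos": [0,0,0],"turn": 0},{"delta_pos": [0,0,0],"turn": 0},{"delta_pos": [0,0,0],"turn": 0}]'

```text
time: 3.95
position: [0.5741, 0.092, 0.0386]
eef_rot: [3.141, -0.0, 1.571]
wrist_force: [-5.1, -0.4, 13.3]
gripper_width: 0.005
grasp_force: 6.9
```

Hard stop reached at TCP z ≈ 0.0386 with 13 N. Next is bauble 3.

>>> drive_tool --commands '[{"delta_pos": [0,0,-0.5],"turn": 0},{"delta_pos": [0,0,-1.0],"turn": 0},{"delta_pos": [-1.4,0.3,0],"turn": 0},{"delta_pos": [-1.4,0.4,0],"turn": 0},{"delta_pos": [-1.4,0.3,0],"turn": 0},{"delta_pos": [0,0,0],"turn": 0},{"delta_pos": [0,0,0],"turn": 0},{"delta_pos": [0,0,0.5],"turn": 0},{"delta_pos": [0,0,0.4],"turn": 0},{"delta_pos": [0,0,0],"turn": 0}]'

```text
time: 4.95
position: [0.5836, 0.0507, 0.0428]
eef_rot: [-3.141, -0.0, 1.572]
wrist_force: [-0.1, 0.6, -0.0]
gripper_width: 0.006
grasp_force: 0.0
```

>>> drive_tool --commands '[{"delta_pos": [0,0,0.1],"turn": 0},{"delta_pos": [0,0,0.1],"turn": 0},{"delta_pos": [0,0,0.1],"turn": 0},{"delta_pos": [0,0,0.1],"turn": 0},{"delta_pos": [0,0,0.1],"turn": 0},{"delta_pos": [0,0,0],"turn": 0},{"delta_pos": [0,0,0],"turn": 0},{"delta_pos": [0,0,0],"turn": 0}]'

```text
time: 5.75
position: [0.584, 0.0503, 0.0389]
eef_rot: [3.142, -0.0, 1.571]
wrist_force: [-2.3, 1.6, 5.0]
gripper_width: 0.006
grasp_force: 2.9
```

>>> drive_tool --commands '[{"delta_pos": [0,0,0.1],"turn": 0},{"delta_pos": [0,0,0],"turn": 0},{"delta_pos": [0,0,0],"turn": 0},{"delta_pos": [0,0,0],"turn": 0}]'

```text
time: 6.15
position: [0.584, 0.0503, 0.0386]
eef_rot: [3.141, -0.0, 1.571]
wrist_force: [-5.2, 1.9, 12.8]
gripper_width: 0.005
grasp_force: 6.8
```

Bauble 3 is home. Bauble 2 is next.

>>> drive_tool --commands '[{"delta_pos": [0,0,-0.5],"turn": 0},{"delta_pos": [0,0,-1.0],"turn": 0},{"delta_pos": [-1.4,-0.1,0],"turn": 0},{"delta_pos": [-1.5,-0.1,0],"turn": 0},{"delta_pos": [-1.4,-0.1,0],"turn": 0},{"delta_pos": [0,0,0],"turn": 0},{"delta_pos": [0,0,0],"turn": 0},{"delta_pos": [0,0,0.5],"turn": 0},{"delta_pos": [0,0,0.4],"turn": 0},{"delta_pos": [0,0,0],"turn": 0}]'

```text
time: 7.15
position: [0.5807, 0.0077, 0.0428]
eef_rot: [-3.141, -0.0, 1.572]
wrist_force: [-0.4, -0.1, -0.3]
gripper_width: 0.01
grasp_force: 0.0
```

>>> drive_tool --commands '[{"delta_pos": [0,0,0.1],"turn": 0},{"delta_pos": [0,0,0.1],"turn": 0},{"delta_pos": [0,0,0.1],"turn": 0},{"delta_pos": [0,0,0.1],"turn": 0},{"delta_pos": [0,0,0.1],"turn": 0},{"delta_pos": [0,0,0.1],"turn": 0},{"delta_pos": [0,0,0],"turn": 0},{"delta_pos": [0,0,0],"turn": 0},{"delta_pos": [0,0,0],"turn": 0}]'

```text
time: 8.05
position: [0.5811, 0.0073, 0.0386]
eef_rot: [3.141, -0.0, 1.571]
wrist_force: [-6.4, 1.9, 13.1]
gripper_width: 0.005
grasp_force: 6.8
```

Bauble 2 is home. Bauble 1 is next at (.566,−.035): about −4.2 in x, −1.5 in y.

>>> drive_tool --commands '[{"delta_pos": [0,0,-0.5],"turn": 0},{"delta_pos": [0,0,-1.0],"turn": 0},{"delta_pos": [-1.4,-0.5,0],"turn": 0},{"delta_pos": [-1.4,-0.5,0],"turn": 0},{"delta_pos": [-1.4,-0.5,0],"turn": 0},{"delta_pos": [0,0,0],"turn": 0},{"delta_pos": [0,0,0],"turn": 0},{"delta_pos": [0,0,0.5],"turn": 0},{"delta_pos": [0,0,0.4],"turn": 0},{"delta_pos": [0,0,0],"turn": 0}]'

```text
time: 9.05
position: [0.5658, -0.0343, 0.0428]
eef_rot: [-3.141, -0.0, 1.572]
wrist_force: [-0.9, 0.0, 0.1]
gripper_width: 0.009
grasp_force: 0.0
```

>>> drive_tool --commands '[{"delta_pos": [0,0,0.1],"turn": 0},{"delta_pos": [0,0,0.1],"turn": 0},{"delta_pos": [0,0,0.1],"turn": 0},{"delta_pos": [0,0,0.1],"turn": 0},{"delta_pos": [0,0,0.1],"turn": 0},{"delta_pos": [0,0,0.1],"turn": 0},{"delta_pos": [0,0,0],"turn": 0},{"delta_pos": [0,0,0],"turn": 0},{"delta_pos": [0,0,0],"turn": 0}]'

```text
time: 9.95
position: [0.5662, -0.0347, 0.0386]
eef_rot: [3.141, -0.0, 1.571]
wrist_force: [-4.9, 1.8, 14.0]
gripper_width: 0.009
grasp_force: 6.5
```

Bauble 1 is home. Bauble 0 is next at (.539,−.069): −3.4 in x, −2.7 in y.

>>> drive_tool --commands '[{"delta_pos": [0,0,-0.5],"turn": 0},{"delta_pos": [0,0,-1.0],"turn": 0},{"delta_pos": [-1.2,-0.9,0],"turn": 0},{"delta_pos": [-1.1,-0.9,0],"turn": 0},{"delta_pos": [-1.2,-0.9,0],"turn": 0},{"delta_pos": [0,0,0],"turn": 0},{"delta_pos": [0,0,0],"turn": 0},{"delta_pos": [0,0,0.5],"turn": 0},{"delta_pos": [0,0,0.4],"turn": 0},{"delta_pos": [0,0,0],"turn": 0}]'

```text
time: 10.95
position: [0.5389, -0.0694, 0.0427]
eef_rot: [-3.141, -0.0, 1.572]
wrist_force: [-0.4, 0.3, 0.6]
gripper_width: 0.007
grasp_force: 0.0
```

>>> drive_tool --commands '[{"delta_pos": [0,0,0.1],"turn": 0},{"delta_pos": [0,0,0.1],"turn": 0},{"delta_pos": [0,0,0.1],"turn": 0},{"delta_pos": [0,0,0.1],"turn": 0},{"delta_pos": [0,0,0.1],"turn": 0},{"delta_pos": [0,0,0.1],"turn": 0},{"delta_pos": [0,0,0],"turn": 0},{"delta_pos": [0,0,0],"turn": 0},{"delta_pos": [0,0,0],"turn": 0}]'

```text
time: 11.85
position: [0.5392, -0.0697, 0.0386]
eef_rot: [3.141, -0.0, 1.571]
wrist_force: [-6.2, 3.0, 14.5]
gripper_width: 0.002
grasp_force: 7.1
```

All five are home. Now I'll lift clear and check.

>>> drive_tool --commands '[{"delta_pos": [0,0,-0.5],"turn": 0},{"delta_pos": [0,0,-2],"turn": 0},{"delta_pos": [0,0,-3],"turn": 0},{"delta_pos": [0,0,-3],"turn": 0},{"delta_pos": [0,0,-3],"turn": 0},{"delta_pos": [0,0,-3],"turn": 0},{"delta_pos": [0,0,-2],"turn": 0},{"delta_pos": [0,0,0],"turn": 0},{"delta_pos": [0,0,0],"turn": 0},{"delta_pos": [0,0,0],"turn": 0}]'

```text
time: 12.85
position: [0.5383, -0.0701, 0.2013]
eef_rot: [-3.14, 0.0, 1.571]
wrist_force: [-0.1, -1.0, -0.5]
gripper_width: 0.004
grasp_force: 0.0
```

```bash
python3 - <<'E'
from h import *
s=r.state();print(s['time'],s['position'],s['qd'].round(3) if hasattr(s['qd'],'round') else s['qd'],s['wrist_force'])
a=r.get_image('side');cv2.imwrite('pics/end.png',cv2.resize(a[80:380,130:430,::-1],(600,600),interpolation=cv2.INTER_CUBIC))
E
```

```text
12.85 [ 0.53830063 -0.07011409  0.20125911] [-0.003  0.005 -0.     0.001 -0.002  0.003  0.001] [-0.08040528 -0.9749796  -0.49798234]
```

View pics/end.png

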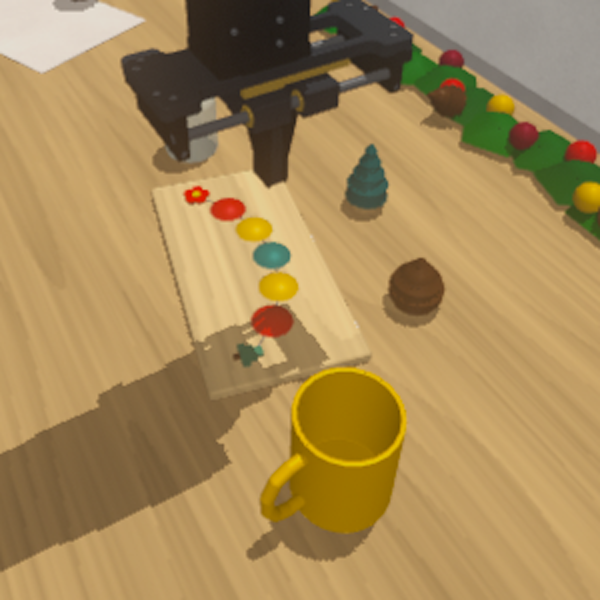

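The five baubles sit flat in their row, the mug, jar, cone and tree are undisturbed, and the hand is high and clear.

```bash
python3 -c "
from rig import r
print(r.hand_in())"
```

```text
the job is handed in; nothing more can be done
None
```

All five baubles were pressed to their hard stops in order, from the red flower tag to the green fir tag; the bystanders look undisturbed, the hand finished clear, and the job is handed in at about 13 s (no verdict returned).

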